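# Set up a dish on a light-transmission bench

## Robot

A 7-joint arm with a two-finger parallel gripper is mounted at the origin on the work surface. World frame = base frame: x ahead of the robot, y to its left, z up, the work surface at z = 0. Lengths are in m, angles in rad, forces in N, time in s.
With the tool pointing down it reaches from about 0.4 to 0.75 m from the base axis. Payload 19.5 kg.
Tool frame: the origin (TCP) lies between the finger pads; the fingertips stand bot.finger_overhang ahead of it and the grasp point (between the pads) lies 3 mm ahead of it (bot.finger_overhang is the distance from the TCP to the fingertips, in m); x points along the fingers, z is the direction in which the jaws open and shut, and the axes are right-handed (so a half turn about x gives the same grasp; the last joint's range is limited). The gripper opens to 85 mm and grips with 20 to 120 N. Pads are 22 mm wide; open, the fingers measure 114 mm over their backs; the gripper's body (76 mm by 85 mm) begins 54 mm behind the grasp point. The pads swing forward as they close: fully open they stand 13 mm farther back than shut.
Start: joints at [1.166, 0.707, -0.028, 1.485, 0.022, 0.951, -0.075], TCP at [0.204, -0.538, 0.253] pointing down, gripper open.
Joint ranges: [-2.71, 2.71], [-0.32, 2.16], [-1.57, 1.52], [0, 2.45], [-1.46, 4.6], [0, 2.02], [-2.83, 2.83]. Speed limits (rad/s): [1.89, 1.89, 2.57, 2.57, 3.01, 3.01, 3.01].

## Interface

Orientations are given as a rotation vector (axis times angle).
In Python, from bench import status, viewer, order, bot gives the robot as it stands. The module is installed in compiled form; this text tells all that it offers.
- The arm moves only by the tool servo_tool, never from a script. Its arguments are lists of equal length, an entry for each row: "xyz": the shift along the tool's x, y, z in m, a list of three; "roll": the turn about the tool's x in rad; "claw": the closure, from -1 (fully open) to 1 (shut). A call has 1 to 10 rows; each row is the pose to reach, as a shift and turn from the pose commanded when the call began, along the tool's axes at that moment; what a row does not reach only later rows make up. A row lasts 1/8 s, in which the tool goes at most 62.5 mm and 10.7 degrees, less where a joint would pass 70% of its speed; a pose out of reach is approached as far as the arm can. A call with a gripper value outside its range is refused whole. The fingers move at their own pace and stop on an object; "newtons" is the grip in N (left out, the last holds). Time passes only in rows, so rows that repeat a pose let the fingers close. It gives the time, the measured TCP pose, the force and the opening at its end, in the units of the state.
- status.read_state(): the state, without advancing time (a new reading comes with each control period).
- viewer.grab_frame(name): name is "side" or "top" or "wrist"; returns (picture, depth): 420x560x3 uint8, red, green, blue; 420x560 float32, m along the optical axis (not along the pixel's ray), 0 where there is no reading.
- viewer.camera_params(name): a dict with "camera_matrix" (3x3 intrinsics, pixels), "rvec" (rotation vector, rad) and "tvec" (3), from world to camera coordinates, as OpenCV has them. Camera axes: x right, y down, z forward; pixel columns grow to the right and rows downward; lengths in m; the calibration is good to about 2 mm. A picture is of the moment at which its call begins: read the wrist's pose just before it. camera_params takes no time and is no camera call; for the wrist camera it gives the pose at the moment of the call.
- order.close_job(): hands the job in, once; it reports no verdict.
The state is a dict: "clock": time; "joints": joint angles; "qd": joint speeds; "tau": joint torques, N m; "position": TCP position; "ee_rot": TCP orientation; "force": force on the tool from outside, world axes, zero at the start; "torque": the same for the moment, N m; "width": finger opening in m.
Only numpy, scipy, OpenCV 4.12 (cv2) and the standard library are available. Lean on these libraries where they do the work, as an engineer would, in place of code of your own. Each camera call takes 0.05 s, during which the arm holds its last target. There are 200 camera calls.

## Task

Set up the light measurement on the blue base plate: stand the aluminium riser on the plate's white centre line midway between the lamp (yellow cap) and the sensor (black cap), and set the sample dish centred on top of it, keeping the dish level. Stand the blue-framed lens on the line midway between the lamp and the riser, and the orange-framed filter on the line midway between the riser and the sensor, both upright with their panes square to the line so that the light passes through. Leave everything standing free and still, and do not shift the roll of tape or the foam block.

Things in the scene. Friction and masses are not known exactly. Their poses are not given: they have to be found in the camera images.
- base: Fixed blue-grey base plate 110 x 420 x 8 mm (local x, y, z), with a white centre line along its local y. Origin: centre of its underside on the bench (z = 0); its top is 8 mm higher. The lamp and the sensor stand on the line, 340 mm apart, one at local y = -170 mm and the other at +170 mm; which is at which end changes.
- lamp: Fixed round lamp column with a yellow cap and a pale shining band; 48 mm diameter, 71 mm tall, on the base plate. Origin: centre of its underside. It shines all round.
- sensor: Fixed round light-sensor column with a black cap with a small green dot, and a green glass band; 48 mm diameter, 71 mm tall, on the base plate. Origin: centre of its underside. It sees all round.
- riser_mid (a point): Riser: loose solid aluminium cylinder with two thin dark rings, 48 mm diameter, 40 mm tall, about 0.2 kg, standing on the bench at the start. The point is its centre (20 mm above its underside); local z up.
- dish_mid (a point): Sample dish: loose closed clear round dish, 60 mm diameter, 16 mm tall, with a white disc and three dark flakes in it, about 0.05 kg, lying flat on the bench at the start. The point is its centre (8 mm above its underside); local z up.
- lens_mid (a point): Lens holder: loose; dark steel foot 40 x 50 x 12 mm (local x, y) with an upright blue frame 18 mm thick (local x), 50 mm wide (local y); total height 70 mm, about 0.18 kg. A clear round lens sits in the frame. Upright on the bench at the start. The point: centre, 35 mm above the underside; local z up, local x the optical axis (either way round is the same). Grip from above on the flat sides 50 mm apart along local y.
- filter_mid (a point): Filter holder: loose; dark steel foot 40 x 50 x 12 mm (local x, y) with an upright orange frame 18 mm thick (local x), 50 mm wide (local y); total height 70 mm, about 0.18 kg. A square amber pane sits in the frame. Upright on the bench at the start. The point: centre, 35 mm above the underside; local z up, local x the optical axis (either way round is the same). Grip from above on the flat sides 50 mm apart along local y.
- tape_mid (a point): Bystander: loose pink roll of tape lying flat, 68 mm outer diameter, 20 mm tall. The point is its centre.
- foam_mid (a point): Bystander: loose white foam packing block, 70 x 160 x 42 mm (local x, y, z), notched on top. The point is its centre.
There are look-alikes about, which are no part of the job. Several things look just like the part that bears riser_mid: the one meant starts nearest to the robot's base.

How it is judged:
At the end, for the whole second after the job is handed in: On the plate, within 12 mm of the line, upright, at rest: riser 170+/-12 mm from the lamp; lens 85+/-15 mm from the lamp and filter 85+/-15 mm from the sensor, between the columns, optical axes within 0.2 rad of the line. Dish level on the riser, within 10 mm of its centre. All released (horizontal distance between riser_mid and lamp between 0.158 and 0.182 m and x of riser_mid in the frame of base between -0.012 and 0.012 m and z of riser_mid in the frame of base between 0.024 and 0.032 m and angle between each of riser_mid, dish_mid, lens_mid, filter_mid's own z axis and vertical below 0.1 rad and horizontal distance between dish_mid and riser_mid below 0.01 m and z of dish_mid in the frame of riser_mid between 0.024 and 0.032 m and horizontal distance between lens_mid and lamp between 0.07 and 0.1 m and x of lens_mid in the frame of base between -0.012 and 0.012 m and z of lens_mid in the frame of base between 0.039 and 0.047 m and angle between the x axis of each of lens_mid, filter_mid and the y axis of base, either way round below 0.2 rad and horizontal distance between lens_mid and sensor below 0.275 m and horizontal distance between filter_mid and sensor between 0.07 and 0.1 m and x of filter_mid in the frame of base between -0.012 and 0.012 m and z of filter_mid in the frame of base between 0.039 and 0.047 m and horizontal distance between filter_mid and lamp below 0.275 m and linear speed of each of lens, filter, riser, dish below 0.01 m/s); the robot touches nothing.
It fails at once if the dish is tipped by more than 25 degrees (angle between dish_mid's own z axis and vertical above 0.44 rad).
It fails at once if the roll of tape is shifted by more than 20 mm (distance of tape_mid from where it was at the start of the episode above 0.02 m).
It fails at once if the foam block is shifted by more than 20 mm (distance of foam_mid from where it was at the start of the episode above 0.02 m).
It also fails if it takes over 102 s, if anything falls off the work surface, if the arm or the gripper's body presses on something with over 40 N, if the wrist force passes 120 N, or if a joint passes its speed limit or range.

## Working session

There is one attempt and no reset: what is moved stays moved. The work goes in short steps, Python scripts to look and compute and a tool call to move; the robot and the scene stay as the last step left them, time stands still between calls to the robot, and variables do not carry over. Pictures are saved under pics/ and viewed, about 12 in all and at most 16, crops included, and the job is handed in when it is done.

Besides the shell and the picture viewer there is one more tool, called after ">>>" as a command line: name --pt "numbers of a row" for each row, then --argument value for the rest. servo_tool: Moves the arm, as the interface text tells. Its arguments: {"type":"object","properties":{"xyz":{"type":"array"},"roll":{"type":"array"},"claw":{"type":"array"},"newtons":{"type":"number"}},"required":["xyz","roll","claw"]}

```bash
mkdir -p pics && ls
python3 - <<'E'
from bench import status, viewer, order, bot
import cv2, numpy as np
print(status.read_state()); print(bot.finger_overhang)
for n in ("top","side"):
    p,d=viewer.grab_frame(n); c=viewer.camera_params(n); print(n,c)
    cv2.imwrite(f"pics/{n}0.png",p[:,:,::-1]); np.savez(f"{n}0.npz",p=p,d=d,K=c["camera_matrix"],r=c["rvec"],t=c["tvec"])
E
```

```text
pics
{'clock': 0.0, 'joints': array([ 1.16625854,  0.70708054, -0.02763977,  1.4850014 ,  0.02199311,
        0.9508607 , -0.07547189]), 'qd': array([ 0.00033817,  0.00060088, -0.00212322,  0.00098057,  0.00047671,
        0.00199211,  0.00062614]), 'tau': array([-4.00013996e-04, -8.83211803e+01,  1.23454034e+00, -2.36169112e+01,
        1.68142217e-02,  6.39564139e-03,  3.70191174e-05]), 'position': array([ 0.20401423, -0.53734362,  0.25283956]), 'ee_rot': array([ 0.9384718 ,  1.36019249, -0.93750472]), 'force': array([ 0.18571274, -0.11433722, -0.5154368 ]), 'torque': array([-0.00233827, -0.0206562 , -0.00906965]), 'width': 0.08518679581598004}
0.022
top {'camera_matrix': array([[455.43257434,   0.        , 286.95067897],
       [  0.        , 455.43257434, 209.64420388],
       [  0.        ,   0.        ,   1.        ]]), 'rvec': array([ 2.13964414, -2.08740662,  0.16889858]), 'tvec': array([-0.01895622,  0.55744626,  1.28562303])}
side {'camera_matrix': array([[410.14220848,   0.        , 274.24145848],
       [  0.        , 410.14220848, 213.17068966],
       [  0.        ,   0.        ,   1.        ]]), 'rvec': array([ 0.70880544, -2.46161908,  1.32409159]), 'tvec': array([0.46750846, 0.21556786, 0.90953717])}
```

View pics/top0.png

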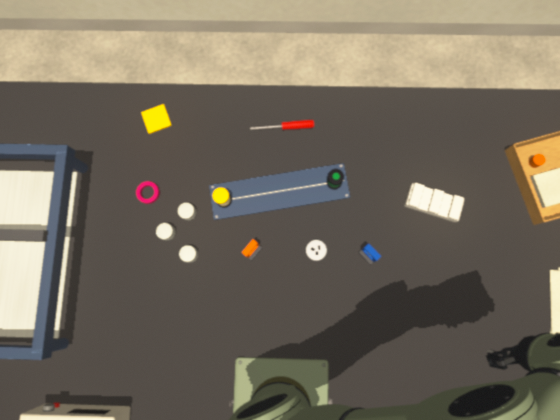

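View pics/side0.png

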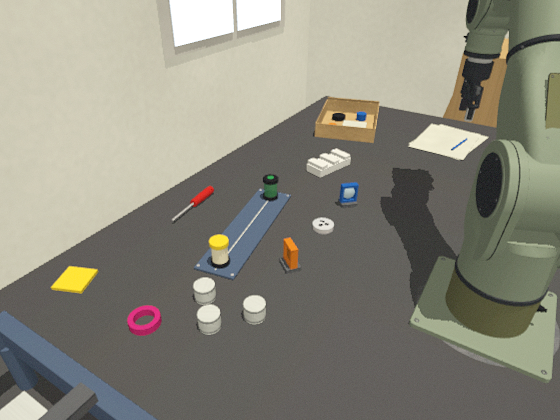

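Top view: lamp (221,196), sensor (335,178), lens (371,253), filter (251,248), dish (316,250), tape (147,191), foam (435,202). The riser candidates are three alike cylinders at (186,211), (165,231) and (187,254). Next I'll measure them all.

```bash
cat > h.py <<'E'
import numpy as np, cv2
def load(n):
    z=np.load(n); return z['p'],z['d'],z['K'],z['r'],z['t']
def cloud(d,K,r,t):
    "world xyz for every pixel"
    v,u=np.indices(d.shape); c=np.stack([(u-K[0,2])/K[0,0]*d,(v-K[1,2])/K[1,1]*d,d],-1)
    R=cv2.Rodrigues(np.asarray(r,float))[0]
    return (c-np.ravel(t))@R
E
python3 - <<'E'
from h import *
p,d,K,r,t=load("top0.npz"); W=cloud(d,K,r,t)
hsv=cv2.cvtColor(p,cv2.COLOR_RGB2HSV)
print("bench z",np.median(W[300:320,60:200,2]) , np.median(W[280:300,200:240,2]))
for n,(u,v),h in [("lamp",(221,196),.07),("sensor",(335,178),.07),("rA",(186,211),.033),("rB",(165,231),.033),("rC",(187,254),.033),("dish",(316,250),.01),("lens",(371,253),.02),("filter",(251,248),.02),("tape",(147,191),.012),("foam",(435,202),.02)]:
    s=40 if n=="foam" else 19
    w=W[v-s:v+s,u-s:u+s].reshape(-1,3); 
    if n in("lamp","sensor"): w=w[np.hypot(*(w[:,:2]-W[v,u,:2]).T)<.035]
    m=w[w[:,2]>h]
    zt=np.percentile(m[:,2],95); top=m[m[:,2]>zt-.008]
    c,(a,b),ang=cv2.minAreaRect((top[:,:2]*1000).astype(np.float32))
    print(n,len(top),"ztop %.3f"%zt,"c",np.round(c,1),"size",np.round((a,b),1),"ang %.1f"%ang,"dist %.3f"%np.hypot(*c),"n",np.round(top[:,:2].mean(0),4))
big=cv2.resize(p[180:280,130:270],None,fx=5,fy=5,interpolation=cv2.INTER_CUBIC)
cv2.imwrite("pics/crop0.png",big[:,:,::-1])
E
```

```text
bench z 0.0011088378882471654 0.0008810212205166525
lamp 187 ztop 0.085 c [591.9 189.9] size [44.7 45.1] ang 46.6 dist 621.586 n [0.5913 0.1897]
sensor 177 ztop 0.085 c [ 654.5 -143.8] size [43.  46.4] ang 21.6 dist 670.166 n [ 0.6549 -0.1435]
rA 211 ztop 0.045 c [449.3 136.1] size [435.8  97.7] ang 65.1 dist 469.506 n [0.5435 0.2996]
rB 214 ztop 0.046 c [416.8 163. ] size [457.6  98. ] ang 62.5 dist 447.579 n [0.4886 0.3373]
rC 184 ztop 0.046 c [373.  160.7] size [418.1  47.2] ang 67.1 dist 406.145 n [0.424  0.2802]
dish 288 ztop 0.022 c [392.  -83.1] size [ 58.3 168.3] ang 81.0 dist 400.692 n [ 0.4442 -0.0908]
lens 87 ztop 0.077 c [ 369.6 -156.9] size [ 50.1 252.4] ang 37.1 dist 401.540 n [ 0.4296 -0.2313]
filter 8 ztop 0.851 c [313.4 -41.1] size [0. 0.] ang 0.0 dist 316.113 n [ 0.3134 -0.0411]
tape 203 ztop 0.026 c [458.5 215.4] size [585.8  65.4] ang 54.1 dist 506.600 n [0.6041 0.4152]
foam 695 ztop 0.047 c [ 505.3 -259.3] size [149.1 561.6] ang 26.5 dist 567.933 n [ 0.5861 -0.4285]
```

View pics/crop0.png

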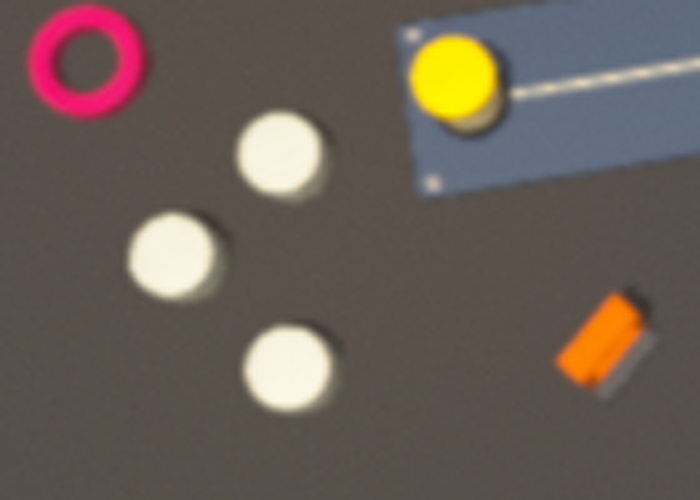

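The crop shows the three alike cylinders, the orange filter and the pink tape. Cylinder C at (187,254) lies about 0.51 m from the base; the others are at 0.59 m and 0.62 m, so I choose C. Next I'll refine the positions by colour, projecting onto the known top heights.

```bash
cat >> h.py <<'E'
def plane(uv,z,K,r,t):
    "pixels -> world xy on the plane z"
    uv=np.atleast_2d(np.asarray(uv,float)); R=cv2.Rodrigues(np.asarray(r,float))[0]
    ray=np.c_[(uv-[K[0,2],K[1,2]])/[K[0,0],K[1,1]],np.ones(len(uv))]@R
    o=-R.T@np.ravel(t); return (o+ray*((z-o[2])/ray[:,2])[:,None])[:,:2]
E
python3 - <<'E'
from h import *
from scipy.spatial.transform import Rotation as Ro
p,d,K,r,t=load("top0.npz"); W=cloud(d,K,r,t)
hsv=cv2.cvtColor(p,cv2.COLOR_RGB2HSV)
def meas(n,uv,z,lo,hi,s=22,shape="circ"):
    m=cv2.inRange(hsv,lo,hi); k=np.zeros_like(m); u,v=uv; k[v-s:v+s,u-s:u+s]=m[v-s:v+s,u-s:u+s]
    q,lab,st,ce=cv2.connectedComponentsWithStats(k); i=1+np.argmax(st[1:,4])
    pix=np.argwhere(lab==i)[:,::-1]; xy=plane(pix,z,K,r,t)*1000
    c,sz,a=cv2.minAreaRect(xy.astype(np.float32))
    L=a if sz[0]>sz[1] else a+90
    zz=W[lab==i][:,2]; zz=zz[d[lab==i]>0]
    print(n,len(pix),"rect",np.round(c),"mean",np.round(xy.mean(0),1),"size",np.round(sz,1),"long-axis deg %.1f"%L,"z med %.3f"%(np.median(zz) if len(zz) else -1),"R %.0f"%np.hypot(*xy.mean(0)))
meas("lamp",(221,196),.079,(20,150,150),(40,255,255))
for n,uv in (("rA",(186,211)),("rB",(165,231)),("rC",(187,254))): meas(n,uv,.04,(0,0,205),(180,80,255),14)
meas("dish",(316,250),.013,(0,0,150),(180,80,255),16)
meas("lens",(371,253),.07,(100,120,60),(130,255,255),18)
meas("filter",(251,248),.07,(5,150,120),(18,255,255),18)
meas("filter_bright",(251,248),.07,(5,150,235),(18,255,255),18)
meas("tape",(147,191),.02,(160,100,100),(180,255,255))
meas("foam",(435,202),.042,(0,0,140),(180,80,255),40)
m=cv2.inRange(hsv,(0,0,130),(180,90,255)); l=np.argwhere(m[150:220,232:325])[:,::-1]+[232,150]
xy=plane(l,.008,K,r,t); f=cv2.fitLine(xy.astype(np.float32),cv2.DIST_HUBER,0,.01,.01).ravel(); print("line",len(l),f,"deg",np.degrees(np.arctan2(f[1],f[0])))
from bench import status
s=status.read_state(); R=Ro.from_rotvec(s['ee_rot']).as_matrix(); print(R.round(3))
E
```

```text
lamp 227 rect [591. 189.] mean [590.9 188.4] size [47.9 46.6] long-axis deg 2.9 z med 0.080 R 620
rA 193 rect [552. 297.] mean [551.7 297.3] size [42.4 45.3] long-axis deg 91.3 z med 0.041 R 627
rB 199 rect [489. 358.] mean [488.3 357.5] size [44.7 44.9] long-axis deg 91.4 z med 0.041 R 605
rC 205 rect [423. 284.] mean [423.7 283.6] size [43.8 47.1] long-axis deg 91.4 z med 0.041 R 510
dish 345 rect [445. -94.] mean [445.5 -93.2] size [59.4 59.4] long-axis deg 91.4 z med 0.016 R 455
lens 176 rect [ 437. -246.] mean [ 436.8 -246.9] size [51.2 26.5] long-axis deg 45.3 z med 0.068 R 502
filter 180 rect [441.  97.] mean [440.9  97.1] size [28.5 52.2] long-axis deg 137.1 z med 0.069 R 451
filter_bright 122 rect [440.  97.] mean [440.9  97.4] size [22.8 46.8] long-axis deg 141.4 z med 0.070 R 451
tape 367 rect [610. 424.] mean [609.  423.4] size [72.7 73.7] long-axis deg 94.5 z med 0.018 R 742
foam 1459 rect [ 594. -440.] mean [ 593.3 -439.5] size [162.6  80.8] long-axis deg 73.2 z med 0.037 R 738
line 640 [ 0.1986309  -0.98007435  0.6180057   0.03175641] deg -78.54308
[[-0.     0.935  0.355]
 [ 0.001  0.355 -0.935]
 [-1.    -0.    -0.001]]
```

```bash
cat > m.py <<'E'
import sys, numpy as np
from scipy.spatial.transform import Rotation as Ro
from bench import status
def to(*pts,jaw=None):
    "tool shifts to world points, and the roll to a jaw azimuth (deg)"
    s=status.read_state(); R=Ro.from_rotvec(s['ee_rot']).as_matrix()
    az=np.degrees(np.arctan2(R[1,2],R[0,2]))
    print("t %.2f"%s['clock'],"tcp",s['position'].round(4),"az %.1f"%az,"w %.4f"%s['width'],"F",s['force'].round(1),"j",s['joints'].round(2),"down",R[2,0].round(4))
    for q in pts: print("  shift",(R.T@(np.array(q)-s['position'])).round(4))
    if jaw is not None: print("  roll",round(float(np.radians((az-jaw+90)%180-90)),3))
if __name__=="__main__":
    a=[eval(x) for x in sys.argv[1:]]; to(*[x for x in a if isinstance(x,tuple)],jaw=next((x for x in a if not isinstance(x,tuple)),None))
E
python3 m.py "(.45,-.25,.24)" "(.5,.05,.22)" "(.424,.284,.18)" -41
```

```text
t 0.10 tcp [ 0.204  -0.5374  0.2529] az -69.2 w 0.0859 F [-0.2  0.9  1.6] j [ 1.17  0.71 -0.03  1.48  0.02  0.95 -0.08] down -1.0
  shift [ 0.013   0.332  -0.1814]
  shift [ 0.0333  0.4852 -0.4441]
  shift [ 0.0735  0.4972 -0.6898]
  roll -0.492
```

>>> servo_tool --pt "0.013 0.332 -0.181" --pt "0.013 0.332 -0.181" --pt "0.013 0.332 -0.181" --pt "0.013 0.332 -0.181" --pt "0.013 0.332 -0.181" --pt "0.013 0.332 -0.181" --pt "0.033 0.485 -0.444" --pt "0.033 0.485 -0.444" --pt "0.033 0.485 -0.444" --pt "0.033 0.485 -0.444" --roll '[-0.05, -0.1, -0.15, -0.2, -0.25, -0.3, -0.35, -0.4, -0.45, -0.49]' --claw '[-1, -1, -1, -1, -1, -1, -1, -1, -1, -1]'

```text
clock: 1.35
position: [0.4902, -0.0052, 0.2239]
ee_rot: [0.561, 1.497, -0.561]
force: [1.5, -0.2, 0.7]
width: 0.0853
```

```bash
python3 m.py "(.5,.05,.22)" "(.424,.284,.18)" -41
```

```text
t 1.35 tcp [ 0.4902 -0.0052  0.2239] az -41.1 w 0.0853 F [ 1.5 -0.2  0.7] j [-0.02  0.63 -0.06  1.83  0.05  0.69 -0.83] down -1.0
  shift [ 0.0039  0.048  -0.0289]
  shift [ 0.0439  0.1745 -0.2399]
  roll -0.001
```

>>> servo_tool --pt "0.044 0.175 -0.24" --pt "0.044 0.175 -0.24" --pt "0.044 0.175 -0.24" --pt "0.044 0.175 -0.24" --pt "0.044 0.175 -0.24" --pt "0.044 0.175 -0.24" --pt "0.044 0.175 -0.24" --pt "0.044 0.175 -0.24" --roll '[0, 0, 0, 0, 0, 0, 0, 0]' --claw '[-1, -1, -1, -1, -1, -1, -1, -1]'

```text
clock: 2.35
position: [0.425, 0.2815, 0.1802]
ee_rot: [0.563, 1.496, -0.563]
force: [0.1, 0.2, -0.7]
width: 0.0854
```

```bash
cat >> h.py <<'E'
def shot(n,f):
    from bench import viewer
    c=viewer.camera_params(n); p,d=viewer.grab_frame(n)
    cv2.imwrite(f"pics/{f}.png",p[:,:,::-1]); np.savez(f"{f}.npz",p=p,d=d,K=c["camera_matrix"],r=c["rvec"],t=c["tvec"])
E
python3 m.py; python3 -c "
from h import *
shot('wrist','w1')"
```

```text
t 2.35 tcp [0.425  0.2815 0.1802] az -41.2 w 0.0854 F [ 0.1  0.2 -0.7] j [-0.66  0.72  0.02  1.81 -0.03  0.61 -1.34] down -1.0
```

View pics/w1.png

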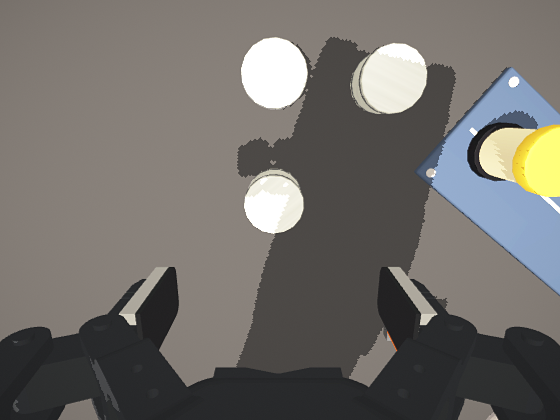

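The wrist view shows three cylinders: B at (275,73), A at (390,78) and C at (274,205) between the fingers, but C looks slightly smaller. I'll check that by depth.

Run:
```python
from h import *
p,d,K,r,t=load("w1.npz"); W=cloud(d,K,r,t)
R=cv2.Rodrigues(r)[0]; print("cam pos",(-R.T@t.ravel()).round(3),"fwd",R[2].round(3))
for n,q in (("A",(.552,.297,.04)),("B",(.488,.358,.04)),("C",(.424,.284,.04))):
    print(n,cv2.projectPoints(np.array([q]),r,t,K,None)[0].ravel().round(0))
for n,(u,v) in (("A",(390,78)),("B",(275,73)),("C",(274,205))):
    w=W[v-50:v+50,u-48:u+48].reshape(-1,3); ok=d[v-50:v+50,u-48:u+48].ravel()>0; w=w[ok]
    for z0,z1 in ((.025,.2),):
        m=w[(w[:,2]>z0)&(w[:,2]<.06)]
        zt=np.percentile(m[:,2],90); top=m[m[:,2]>zt-.004]
        c,s,a=cv2.minAreaRect((top[:,:2]*1000).astype(np.float32)); print(n,len(top),"z %.3f"%zt,np.round(c,1),np.round(s,1),top.mean(0).round(4))
print(W[250,200],W[60,150])
```

```text
cam pos [0.47  0.335 0.301] fwd [-0.182 -0.209 -0.961]
A [398.  77.]
B [275.  72.]
C [276. 204.]
A 3642 z 0.041 [548.8 298.1] [47.  47.2] [0.549  0.2986 0.0402]
B 3644 z 0.041 [486.4 357.6] [47.2 47. ] [0.4867 0.3579 0.0402]
C 2667 z 0.041 [421.7 284.8] [47.3 46.8] [0.4224 0.2851 0.0402]
[ 3.32024984e-01  2.89537824e-01 -4.66934212e-05] [0.41963135 0.43543103 0.00046633]
```

>>> servo_tool --pt "0.05 0.001 -0.005" --pt "0.1 0.001 -0.005" --pt "0.13 0.001 -0.005" --pt "0.148 0.001 -0.005" --pt "0.148 0.001 -0.005" --pt "0.148 0.001 -0.005" --pt "0.148 0.001 -0.005" --pt "0.148 0.001 -0.005" --pt "0.148 0.001 -0.005" --pt "0.148 0.001 -0.005" --roll '[0, 0, 0, 0, 0, 0, 0, 0, 0, 0]' --claw '[-1, -1, -1, -1, -1, 1, 1, 1, 1, 1]' --newtons 40

```text
clock: 3.65
position: [0.422, 0.2868, 0.0333]
ee_rot: [0.563, 1.496, -0.561]
force: [-0.1, -1.9, 14.7]
width: 0.0468
```

```bash
python3 m.py "(.422,.285,.15)" "(.6235,.0225,.15)" 11
```

```text
t 3.65 tcp [0.422  0.2868 0.0333] az -41.2 w 0.0468 F [-0.1 -1.9 14.7] j [-0.66  0.99  0.01  1.9  -0.03  0.26 -1.35] down -1.0
  shift [-0.1167 -0.0011  0.0012]
  shift [-0.1167 -0.0662  0.3257]
  roll -0.91
```

>>> servo_tool --pt "-0.04 0 0" --pt "-0.1 0 0.01" --pt "-0.125 -0.01 0.05" --pt "-0.125 -0.02 0.11" --pt "-0.125 -0.033 0.17" --pt "-0.125 -0.045 0.23" --pt "-0.125 -0.055 0.28" --pt "-0.117 -0.066 0.325" --pt "-0.117 -0.066 0.325" --pt "-0.117 -0.066 0.325" --roll '[0, 0, 0, 0, 0, 0, 0, 0, 0, 0]' --claw '[1, 1, 1, 1, 1, 1, 1, 1, 1, 1]'

```text
clock: 4.9
position: [0.6225, 0.0236, 0.1493]
ee_rot: [0.562, 1.497, -0.561]
force: [-0.3, 0.7, -2.4]
width: 0.0471
```

```bash
python3 m.py "(.623,.0225,.0425)"
python3 - <<'E'
from h import *
shot('wrist','w2')
E
```

```text
t 4.90 tcp [0.6225 0.0236 0.1493] az -41.1 w 0.0471 F [-0.3  0.7 -2.4] j [-0.06  0.91 -0.07  1.41  0.07  0.82 -0.87] down -1.0
  shift [ 0.1068 -0.0005  0.0012]
```

View pics/w2.png

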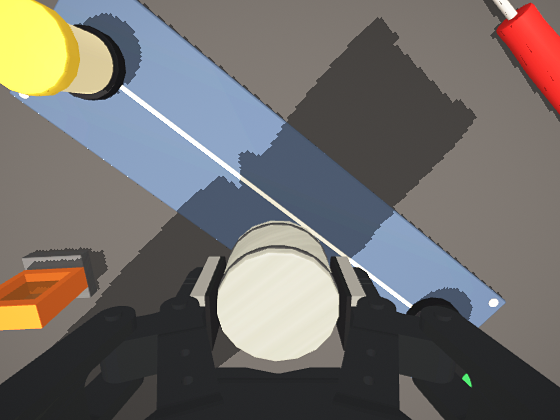

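The riser is held upright at (278,300). The white line runs from (122,88) to (410,303), and the lamp cap is at top left. I'll use this close view to locate the line and the lamp.

Run:
```python
from h import *
p,d,K,r,t=load("w2.npz"); W=cloud(d,K,r,t)
a,b=np.array([122,88.]),np.array([405,299.])
n=np.array([-(b-a)[1],(b-a)[0]]);n/=np.linalg.norm(n)
vu=np.argwhere((p.min(2)>140)&(p.max(2).astype(int)-p.min(2)<50)); uv=vu[:,::-1]
uv=uv[(abs((uv-a)@n)<7)&(uv[:,0]>135)&(uv[:,0]<400)&~((uv[:,0]>235)&(uv[:,1]>215)&(uv[:,0]<345)&((uv-a)@n>3))]
xy=plane(uv,.008,K,r,t); f=cv2.fitLine(xy.astype(np.float32),cv2.DIST_HUBER,0,.01,.01).ravel()
print(len(uv),f.round(4),"deg",np.degrees(np.arctan2(f[1],f[0])), "plate z",np.median(W[120:160,150:170,2]))
# lamp: yellow cap top, circle fit of points in the cap
hsv=cv2.cvtColor(p,cv2.COLOR_RGB2HSV); m=cv2.inRange(hsv,(20,150,150),(40,255,255))>0
w=W[m&(d>0)]; print("cap z",np.percentile(w[:,2],[50,90]))
e=w[(w[:,2]>.055)&(w[:,2]<.0775)]  # cap wall
if len(e)>20:
    A=np.c_[2*e[:,:2],np.ones(len(e))]; s=np.linalg.lstsq(A,(e[:,:2]**2).sum(1),rcond=None)[0]; print("lamp fit",s[:2],"r",np.sqrt(s[2]+s[0]**2+s[1]**2),len(e))
# column side, lower
m2=(W[...,2]>.02)&(W[...,2]<.06)&(d>0); m2[:,140:]=0; m2[110:]=0; e=W[m2]
from scipy.optimize import least_squares
s=least_squares(lambda c:np.hypot(e[:,0]-c[0],e[:,1]-c[1])-c[2],[.59,.19,.024],loss='soft_l1',f_scale=.002).x; print("col fit",s,len(e))
```

```text
1549 [ 0.1871 -0.9823  0.6187  0.0379] deg -79.21456 plate z 0.008164878980077363
cap z [0.07089128 0.07760078]
lamp fit [0.50494489 0.1728626 ] r 0.09768325519399419 1892
col fit [0.58886275 0.19074193 0.02120059] 2359
```

>>> servo_tool --pt "0.05 0 0" --pt "0.085 0 0" --pt "0.1 0 0" --pt "0.107 0 0" --pt "0.108 0 0" --pt "0.108 0 0" --pt "0.108 0 0" --pt "0.108 0 0" --roll '[0, 0, 0, 0, 0, 0, 0, 0]' --claw '[1, 1, 1, 1, 1, 1, 1, 1]'

```text
clock: 5.95
position: [0.623, 0.023, 0.0415]
ee_rot: [0.562, 1.496, -0.561]
force: [-0.5, 1.0, -3.5]
width: 0.0466
```

>>> servo_tool --pt "0 0 0" --pt "0 0 0" --pt "0 0 0" --pt "0 0 0" --pt "-0.03 0 0" --pt "-0.07 0 0" --pt "-0.12 0 0" --pt "-0.12 0 0" --pt "-0.12 0 0" --roll '[0, 0, 0, 0, 0, 0, 0, 0, 0]' --claw '[-1, -1, -1, -1, -1, -1, -1, -1, -1]'

```text
clock: 7.08
position: [0.6226, 0.023, 0.1607]
ee_rot: [0.562, 1.497, -0.562]
force: [0.8, 0.5, 0.1]
width: 0.0854
```

```bash
python3 m.py "(.58,-.05,.17)" "(.46,-.08,.17)" 11
python3 - <<'E'
from h import *
shot('wrist','w3')
p,d,K,r,t=load("w3.npz"); W=cloud(d,K,r,t)
w=W[(d>0)&(W[...,2]>.04)&(W[...,2]<.056)&(np.hypot(W[...,0]-.6215,W[...,1]-.0225)<.06)]
c,s,a=cv2.minAreaRect((w[:,:2]*1000).astype(np.float32)); print("riser",len(w),np.round(c,1),np.round(s,1),w.mean(0).round(4),"target 621.5 22.5")
E
```

```text
t 7.08 tcp [0.6226 0.023  0.1607] az -41.1 w 0.0854 F [0.8 0.5 0.1] j [-0.06  0.89 -0.07  1.4   0.07  0.85 -0.87] down -1.0
  shift [-0.0092 -0.083   0.016 ]
  shift [-0.0092 -0.1845 -0.0546]
  roll -0.91
riser 3354 [620.9  23. ] [47.2 47.6] [0.6217 0.0236 0.048 ] target 621.5 22.5
```

>>> servo_tool --pt "-0.019 -0.05 -0.014" --pt "-0.019 -0.1 -0.028" --pt "-0.019 -0.15 -0.042" --pt "-0.019 -0.19 -0.053" --pt "-0.019 -0.204 -0.057" --pt "-0.019 -0.204 -0.057" --pt "-0.019 -0.204 -0.057" --roll '[0, 0, 0, 0, 0, 0, 0]' --claw '[-1, -1, -1, -1, -1, -1, -1]'

```text
clock: 8.0
position: [0.4466, -0.0923, 0.1798]
ee_rot: [0.561, 1.497, -0.56]
force: [0.5, 0.5, 0.3]
width: 0.0857
```

Run:
```python
from h import *
shot('wrist','w4')
p,d,K,r,t=load("w4.npz"); W=cloud(d,K,r,t)
w=W[(d>0)&(W[...,2]>.004)&(W[...,2]<.03)&(np.hypot(W[...,0]-.4455,W[...,1]+.0935)<.045)]
c,s,a=cv2.minAreaRect((w[:,:2]*1000).astype(np.float32)); print("dish",len(w),np.round(c,1),np.round(s,1),w.mean(0).round(4))
from m import to
to((c[0]/1000,c[1]/1000,.023))
```

```text
dish 3732 [443.2 -92.3] [60.4 59.2] [ 0.4442 -0.0915  0.0162]
t 8.05 tcp [ 0.4465 -0.0923  0.1798] az -41.1 w 0.0852 F [ 0.2 -0.  -0.3] j [ 0.19  0.66 -0.09  2.    0.12  0.49 -0.71] down -1.0
  shift [ 0.1568 -0.0022 -0.0025]
```

View pics/w4.png

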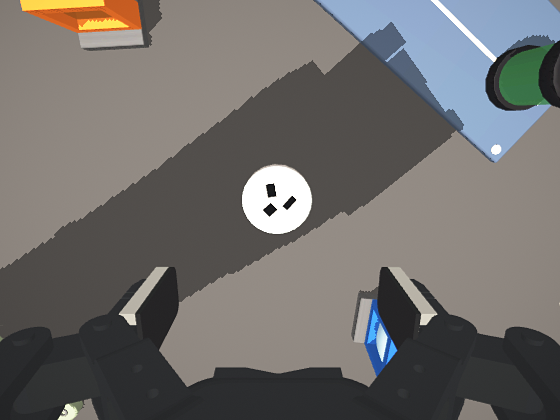

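The dish at (277,200) is clear between the open fingers, 60 mm across with its top at z = 16 mm as expected. I'll descend and grip it.

>>> servo_tool --pt "0.05 -0.002 -0.002" --pt "0.1 -0.002 -0.002" --pt "0.135 -0.002 -0.002" --pt "0.15 -0.002 -0.002" --pt "0.157 -0.002 -0.002" --pt "0.157 -0.002 -0.002" --pt "0.157 -0.002 -0.002" --pt "0.157 -0.002 -0.002" --pt "0.157 -0.002 -0.002" --pt "0.157 -0.002 -0.002" --roll '[0, 0, 0, 0, 0, 0, 0, 0, 0, 0]' --claw '[-1, -1, -1, -1, -1, -1, 1, 1, 1, 1]' --newtons 25

```text
clock: 9.3
position: [0.4432, -0.0933, 0.0239]
ee_rot: [0.562, 1.496, -0.561]
force: [-0.8, 0.2, 11.8]
width: 0.0586
```

>>> servo_tool --pt "-0.02 0 0" --pt "-0.05 0 0" --pt "-0.1 0 0" --pt "-0.12 0 0" --pt "-0.12 0 0" --roll '[0, 0, 0, 0, 0]' --claw '[1, 1, 1, 1, 1]'

```text
clock: 9.93
position: [0.4434, -0.0935, 0.1445]
ee_rot: [0.562, 1.494, -0.561]
force: [1.5, -0.2, -2.1]
width: 0.0586
```

```bash
python3 m.py "(.6212,.023,.15)"
python3 - <<'E'
from h import *
shot('wrist','w5')
p,d,K,r,t=load("w5.npz"); W=cloud(d,K,r,t)
from bench import status
q=status.read_state()['position']
k=(d>0)&(np.hypot(W[...,0]-q[0],W[...,1]-q[1])<.027)&(abs(W[...,2]-q[2])<.03)
w=W[k];z=np.median(w[:,2]);w=w[abs(w[:,2]-z)<.006]; pl=np.linalg.lstsq(np.c_[w[:,:2]-w[:,:2].mean(0),np.ones(len(w))],w[:,2],rcond=None)[0]
print("dish top z-tcp",z-q[2],"slope",pl[:2].round(3),"mean-tcp",(w.mean(0)-q).round(4))
E
```

```text
t 9.93 tcp [ 0.4434 -0.0935  0.1445] az -41.2 w 0.0586 F [ 1.5 -0.2 -2.1] j [ 0.18  0.73 -0.08  2.04  0.15  0.37 -0.73] down -1.0
  shift [-0.005   0.2048  0.0572]
dish top z-tcp -0.006734051010906156 slope [0.003 0.   ] mean-tcp [ 0.0007  0.0009 -0.0067]
```

View pics/w5.png

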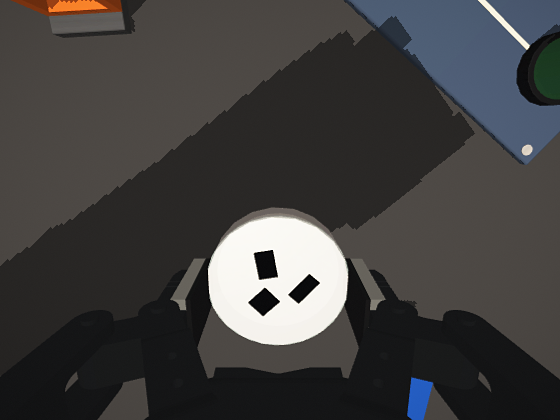

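The dish is held level (slope under 0.3%) and centred at (278,277). I'll carry it to the riser.

>>> servo_tool --pt "-0.005 0.04 0.011" --pt "-0.005 0.09 0.025" --pt "-0.005 0.14 0.039" --pt "-0.005 0.185 0.052" --pt "-0.005 0.204 0.057" --pt "-0.005 0.204 0.057" --pt "-0.005 0.204 0.057" --roll '[0, 0, 0, 0, 0, 0, 0]' --claw '[1, 1, 1, 1, 1, 1, 1]'

```text
clock: 10.85
position: [0.6192, 0.0222, 0.1472]
ee_rot: [0.561, 1.498, -0.563]
force: [0.1, -0.0, -1.3]
width: 0.0589
```

```bash
python3 m.py "(.6205,.0225,.0720)"
```

```text
t 10.85 tcp [0.6192 0.0222 0.1472] az -41.2 w 0.0589 F [ 0.1 -0.  -1.3] j [-0.06  0.9  -0.07  1.43  0.07  0.81 -0.87] down -1.0
  shift [0.0752 0.0012 0.0008]
```

>>> servo_tool --pt "0.03 0.001 0.001" --pt "0.055 0.001 0.001" --pt "0.067 0.001 0.001" --pt "0.073 0.001 0.001" --pt "0.075 0.001 0.001" --pt "0.075 0.001 0.001" --pt "0.075 0.001 0.001" --roll '[0, 0, 0, 0, 0, 0, 0]' --claw '[1, 1, 1, 1, 1, 1, 1]'

```text
clock: 11.72
position: [0.6216, 0.0229, 0.0736]
ee_rot: [0.562, 1.496, -0.561]
force: [-0.3, -0.2, -1.0]
width: 0.0585
```

```bash
python3 m.py "(.6205,.0225,.0720)"
```

```text
t 11.72 tcp [0.6216 0.0229 0.0736] az -41.1 w 0.0585 F [-0.3 -0.2 -1. ] j [-0.06  1.01 -0.06  1.46  0.08  0.67 -0.88] down -1.0
  shift [ 0.0016 -0.001  -0.0005]
```

>>> servo_tool --pt "0.002 -0.001 0" --pt "0.003 -0.001 0" --pt "0.003 -0.001 0" --pt "0.003 -0.001 0" --pt "0.003 -0.001 0" --pt "0.003 -0.001 0" --pt "-0.03 -0.001 0" --pt "-0.08 -0.001 0" --pt "-0.09 -0.001 0" --pt "-0.09 -0.001 0" --roll '[0, 0, 0, 0, 0, 0, 0, 0, 0, 0]' --claw '[1, 1, 1, -1, -1, -1, -1, -1, -1, -1]'

```text
clock: 12.98
position: [0.6208, 0.0222, 0.1632]
ee_rot: [0.562, 1.496, -0.561]
force: [0.2, 0.8, -0.3]
width: 0.0852
```

Run:
```python
from h import *
from m import to
shot('wrist','w6')
p,d,K,r,t=load("w6.npz"); W=cloud(d,K,r,t)
w=W[(d>0)&(W[...,2]>.057)&(W[...,2]<.075)&(np.hypot(W[...,0]-.6215,W[...,1]-.0225)<.06)]
c,s,a=cv2.minAreaRect((w[:,:2]*1000).astype(np.float32)); print("dish",len(w),np.round(c,1),np.round(s,1),w.mean(0).round(4),"riser 621 23")
to((.53,-.12,.2),(.437,-.246,.2),jaw=45)
```

```text
dish 5905 [621.1  24. ] [60.4 59.7] [0.6217 0.0249 0.0643] riser 621 23
t 13.03 tcp [0.6204 0.0222 0.1622] az -41.1 w 0.0854 F [ 1.   0.7 -0.2] j [-0.05  0.89 -0.07  1.41  0.07  0.85 -0.86] down -1.0
  shift [-0.0377 -0.1666  0.0254]
  shift [-0.0376 -0.3226  0.0383]
  roll -1.503
```

View pics/w6.png

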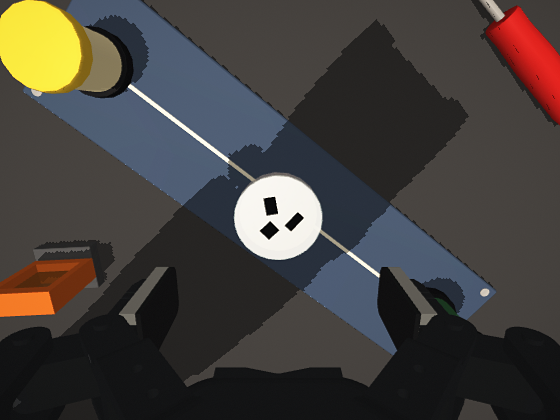

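The dish sits centred on the riser (278,217), 1 mm off. The filter is next, as its jaw angle already matches the present one.

>>> servo_tool --pt "-0.04 -0.012 -0.03" --pt "-0.038 -0.03 -0.08" --pt "-0.038 -0.045 -0.13" --pt "-0.038 -0.062 -0.175" --pt "-0.038 -0.062 -0.185" --pt "-0.038 -0.062 -0.185" --pt "-0.038 -0.062 -0.185" --roll '[0, 0, 0, 0, 0, 0, 0]' --claw '[-1, -1, -1, -1, -1, -1, -1]'

```text
clock: 13.9
position: [0.4414, 0.0967, 0.2006]
ee_rot: [0.562, 1.497, -0.563]
force: [-0.3, 0.1, -0.3]
width: 0.0852
```

```bash
cat > fr.py <<'E'
from h import *
from m import to
def frame(f,x,y):
    shot('wrist',f); p,d,K,r,t=load(f+".npz"); W=cloud(d,K,r,t)
    near=(d>0)&(np.hypot(W[...,0]-x,W[...,1]-y)<.05)
    for n,lo,hi in (("top",.065,.075),("foot",.009,.016)):
        w=W[near&(W[...,2]>lo)&(W[...,2]<hi)]
        if len(w)<10: print(n,len(w)); continue
        c,s,a=cv2.minAreaRect((w[:,:2]*1000).astype(np.float32)); L=a if s[0]>s[1] else a+90
        print(n,len(w),np.round(c,1),np.round(s,1),"long %.1f"%L,"z %.4f"%np.median(w[:,2]))
        if n=="top": c0,L0=c,L
    to((c0[0]/1000,c0[1]/1000,.058),jaw=L0)
E
python3 -c "
from fr import *
frame('w7',.441,.097)"
```

```text
top 1565 [440.1  99.9] [18.5 49.9] long 142.1 z 0.0702
foot 707 [448.9 111.2] [11.4 49.7] long 142.1 z 0.0123
t 13.95 tcp [0.4413 0.0967 0.2007] az -41.2 w 0.0853 F [-0.9  0.2  0. ] j [-0.26  0.62 -0.05  1.98  0.05  0.54 -1.06] down -1.0
  shift [ 0.1427  0.0016 -0.003 ]
  roll -0.057
```

View pics/w7.png

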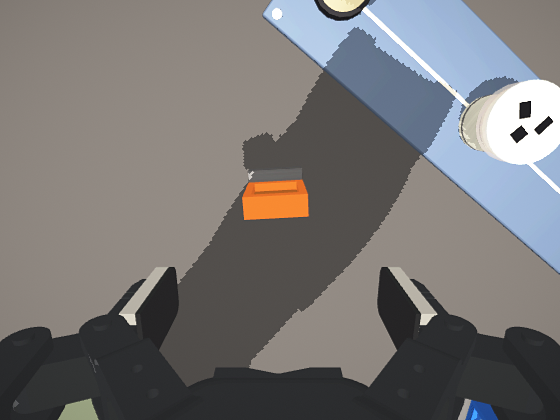

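The filter at (276,200) measures 18.5 x 50 mm at z = 70 mm, which matches. I'll grip it along its 50 mm axis.

>>> servo_tool --pt "0.05 0.002 -0.003" --pt "0.1 0.002 -0.003" --pt "0.13 0.002 -0.003" --pt "0.143 0.002 -0.003" --pt "0.143 0.002 -0.003" --pt "0.143 0.002 -0.003" --pt "0.143 0.002 -0.003" --pt "0.143 0.002 -0.003" --pt "0.143 0.002 -0.003" --pt "0.143 0.002 -0.003" --roll '[-0.057, -0.057, -0.057, -0.057, -0.057, -0.057, -0.057, -0.057, -0.057, -0.057]' --claw '[-1, -1, -1, -1, -1, 1, 1, 1, 1, 1]' --newtons 50

```text
clock: 15.2
position: [0.4402, 0.1008, 0.0591]
ee_rot: [0.518, 1.507, -0.517]
force: [0.5, -1.0, 14.3]
width: 0.0494
```

```bash
python3 m.py "(.441,.098,.2)" "(.5,0,.2)" "(.6374,-.061,.2)" 10.8
```

```text
t 15.20 tcp [0.4402 0.1008 0.0591] az -37.9 w 0.0494 F [ 0.5 -1.  14.3] j [-0.29  0.91 -0.02  2.1   0.1   0.14 -1.06] down -1.0
  shift [-0.1409 -0.0015  0.0025]
  shift [-0.1408 -0.0426  0.1092]
  shift [-0.1406 -0.0064  0.2551]
  roll -0.85
```

>>> servo_tool --pt "-0.05 0 0" --pt "-0.11 -0.005 0.01" --pt "-0.14 -0.025 0.06" --pt "-0.141 -0.04 0.11" --pt "-0.141 -0.03 0.16" --pt "-0.141 -0.018 0.21" --pt "-0.141 -0.006 0.25" --pt "-0.141 -0.006 0.255" --pt "-0.141 -0.006 0.255" --pt "-0.141 -0.006 0.255" --roll '[0, -0.05, -0.17, -0.29, -0.41, -0.53, -0.65, -0.77, -0.85, -0.85]' --claw '[1, 1, 1, 1, 1, 1, 1, 1, 1, 1]'

```text
clock: 16.45
position: [0.6371, -0.0608, 0.1993]
ee_rot: [-0.148, 1.566, 0.148]
force: [0.7, 0.3, -2.3]
width: 0.0492
```

```bash
python3 m.py "(.6374,-.061,.12)" 10.8
```

```text
t 16.45 tcp [ 0.6371 -0.0608  0.1993] az 10.8 w 0.0492 F [ 0.7  0.3 -2.3] j [ 0.22  0.89 -0.4   1.28  0.36  1.04 -0.04] down -1.0
  shift [ 0.0793 -0.0003  0.0003]
  roll -0.0
```

>>> servo_tool --pt "0.05 0 0" --pt "0.09 0 0" --pt "0.115 0 0" --pt "0.126 0 0" --pt "0.13 0 0" --pt "0.13 0 0" --pt "0.13 0 0" --roll '[0, 0, 0, 0, 0, 0, 0]' --claw '[1, 1, 1, 1, 1, 1, 1]'

```text
clock: 17.32
position: [0.6377, -0.0606, 0.07]
ee_rot: [-0.148, 1.565, 0.148]
force: [-0.7, -0.8, -3.0]
width: 0.0492
```

```bash
python3 m.py "(.6374,-.061,.0671)"
```

```text
t 17.32 tcp [ 0.6377 -0.0606  0.07  ] az 10.8 w 0.0492 F [-0.7 -0.8 -3. ] j [ 0.2   1.06 -0.34  1.38  0.43  0.78 -0.1 ] down -1.0
  shift [ 0.0029 -0.0003 -0.0003]
```

>>> servo_tool --pt "0.002 0 0" --pt "0.003 0 0" --pt "0.003 0 0" --pt "0.003 0 0" --pt "0.003 0 0" --pt "0.003 0 0" --pt "-0.03 0 0" --pt "-0.08 0 0" --pt "-0.13 0 0" --pt "-0.13 0 0" --roll '[0, 0, 0, 0, 0, 0, 0, 0, 0, 0]' --claw '[1, 1, 1, -1, -1, -1, -1, -1, -1, -1]'

```text
clock: 18.58
position: [0.6385, -0.0605, 0.2026]
ee_rot: [-0.149, 1.56, 0.148]
force: [-0.0, -0.6, -0.9]
width: 0.0857
```

```bash
python3 -c "
from fr import *
frame('w8',.6374,-.061)
to((.437,-.246,.2),jaw=45)"
```

```text
top 114 [634.8 -52.3] [49.8  1.1] long 11.1 z 0.0719
foot 861 [637.3 -61.3] [97.8 99. ] long 134.4 z 0.0093
t 18.62 tcp [ 0.6377 -0.0606  0.2004] az 10.8 w 0.0851 F [-0.2 -1.4 -0.6] j [ 0.22  0.89 -0.4   1.28  0.36  1.04 -0.04] down -1.0
  shift [ 0.1424  0.0088 -0.0016]
  roll -0.004
t 18.62 tcp [ 0.6377 -0.0606  0.2004] az 10.8 w 0.0851 F [-0.2 -1.4 -0.6] j [ 0.22  0.89 -0.4   1.28  0.36  1.04 -0.04] down -1.0
  shift [-0.     -0.1444 -0.2319]
  roll -0.597
```

The filter's angle of 11.1 deg is as wanted (target 10.8), and its face edge fits a centre at y of about -0.061. Now the lens.

>>> servo_tool --pt "0 -0.03 -0.045" --pt "0 -0.06 -0.095" --pt "0 -0.09 -0.145" --pt "0 -0.12 -0.19" --pt "0 -0.144 -0.232" --pt "0 -0.144 -0.232" --pt "0 -0.144 -0.232" --pt "0 -0.144 -0.232" --roll '[-0.12, -0.24, -0.36, -0.48, -0.597, -0.597, -0.597, -0.597]' --claw '[-1, -1, -1, -1, -1, -1, -1, -1]'

```text
clock: 19.62
position: [0.437, -0.2448, 0.1988]
ee_rot: [-0.615, 1.482, 0.616]
force: [-0.1, 0.1, 0.2]
width: 0.0854
```

```bash
python3 -c "
from fr import *
frame('w9',.437,-.246)"
```

```text
top 1571 [ 436.5 -250.2] [50.1 19.1] long 44.3 z 0.0702
foot 719 [ 426.4 -239.7] [49.2 11.6] long 44.1 z 0.0122
t 19.68 tcp [ 0.437  -0.2448  0.1988] az 45.1 w 0.0855 F [0.1 0.5 0.2] j [ 0.77  0.73 -0.6   1.81  0.56  0.77  0.67] down -1.0
  shift [ 0.1408 -0.0035 -0.0042]
  roll 0.014
```

View pics/w9.png

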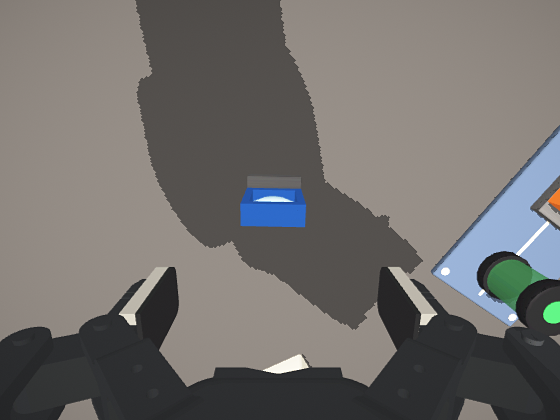

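The lens at (273,207) measures 50 x 19 mm at z = 70 mm, which matches. I'll grip it.

>>> servo_tool --pt "0.05 -0.003 -0.004" --pt "0.1 -0.003 -0.004" --pt "0.13 -0.003 -0.004" --pt "0.141 -0.003 -0.004" --pt "0.141 -0.003 -0.004" --pt "0.141 -0.003 -0.004" --pt "0.141 -0.003 -0.004" --pt "0.141 -0.003 -0.004" --pt "0.141 -0.003 -0.004" --pt "0.141 -0.003 -0.004" --roll '[0.014, 0.014, 0.014, 0.014, 0.014, 0.014, 0.014, 0.014, 0.014, 0.014]' --claw '[-1, -1, -1, -1, -1, 1, 1, 1, 1, 1]' --newtons 50

```text
clock: 20.92
position: [0.4361, -0.2508, 0.059]
ee_rot: [-0.604, 1.484, 0.602]
force: [-0.9, 0.3, 11.9]
width: 0.0491
```

```bash
python3 m.py "(.45,-.2,.21)" "(.48,.02,.21)" "(.6056,.106,.21)" 10.8
```

```text
t 20.93 tcp [ 0.4361 -0.2508  0.059 ] az 44.2 w 0.0491 F [-0.9  0.3 11.9] j [ 0.66  0.95 -0.37  1.91  0.79  0.43  0.47] down -1.0
  shift [-0.151   0.0265  0.0455]
  shift [-0.1511  0.1632  0.2204]
  shift [-0.151   0.1373  0.3704]
  roll 0.583
```

>>> servo_tool --pt "-0.05 0 0" --pt "-0.11 0.01 0.015" --pt "-0.151 0.027 0.05" --pt "-0.151 0.065 0.095" --pt "-0.151 0.1 0.14" --pt "-0.151 0.135 0.185" --pt "-0.151 0.16 0.22" --pt "-0.151 0.152 0.275" --pt "-0.151 0.145 0.325" --pt "-0.151 0.137 0.37" --roll '[0, 0.05, 0.12, 0.2, 0.28, 0.36, 0.44, 0.52, 0.583, 0.583]' --claw '[1, 1, 1, 1, 1, 1, 1, 1, 1, 1]'

```text
clock: 22.18
position: [0.6063, 0.1071, 0.2097]
ee_rot: [-0.148, 1.565, 0.148]
force: [0.7, -0.7, -1.8]
width: 0.0491
```

>>> servo_tool --pt "0 0 0" --pt "0 0 0" --pt "0 0 0" --roll '[0, 0, 0]' --claw '[1, 1, 1]'

```text
clock: 22.55
position: [0.6049, 0.1049, 0.2095]
ee_rot: [-0.148, 1.566, 0.148]
force: [-0.5, 0.1, -1.4]
width: 0.049
```

```bash
python3 m.py "(.6056,.106,.07)" 10.8
```

```text
t 22.55 tcp [0.6049 0.1049 0.2095] az 10.8 w 0.0490 F [-0.5  0.1 -1.4] j [-0.05  0.83 -0.37  1.38  0.32  0.98 -0.3 ] down -1.0
  shift [0.1395 0.001  0.0009]
  roll -0.0
```

>>> servo_tool --pt "0.05 0.001 0.001" --pt "0.095 0.001 0.001" --pt "0.12 0.001 0.001" --pt "0.132 0.001 0.001" --pt "0.139 0.001 0.001" --pt "0.14 0.001 0.001" --pt "0.14 0.001 0.001" --roll '[0, 0, 0, 0, 0, 0, 0]' --claw '[1, 1, 1, 1, 1, 1, 1]'

```text
clock: 23.42
position: [0.6064, 0.1069, 0.0698]
ee_rot: [-0.148, 1.565, 0.148]
force: [0.3, 0.5, -1.2]
width: 0.049
```

```bash
python3 m.py "(.6056,.106,.067)"
```

```text
t 23.43 tcp [0.6064 0.1069 0.0698] az 10.8 w 0.0490 F [ 0.3  0.5 -1.2] j [-0.09  1.02 -0.3   1.49  0.41  0.7  -0.38] down -1.0
  shift [ 0.0028 -0.0007 -0.001 ]
```

Next: lower 3 mm, release, rise, and back away so the top camera has a clear view.

>>> servo_tool --pt "0.002 -0.001 -0.001" --pt "0.003 -0.001 -0.001" --pt "0.003 -0.001 -0.001" --pt "0.003 -0.001 -0.001" --pt "0.003 -0.001 -0.001" --pt "0.003 -0.001 -0.001" --pt "-0.03 -0.001 -0.001" --pt "-0.08 -0.001 -0.001" --pt "-0.13 -0.001 -0.001" --pt "-0.16 -0.001 -0.001" --roll '[0, 0, 0, 0, 0, 0, 0, 0, 0, 0]' --claw '[1, 1, 1, -1, -1, -1, -1, -1, -1, -1]'

```text
clock: 24.68
position: [0.6056, 0.1058, 0.2315]
ee_rot: [-0.148, 1.564, 0.149]
force: [-0.3, 0.5, 0.2]
width: 0.0853
```

>>> servo_tool --pt "0 0 -0.05" --pt "0 0 -0.1" --pt "0 0 -0.15" --pt "0 0 -0.19" --pt "0 0 -0.19" --pt "0 0 -0.19" --roll '[0, 0, 0, 0, 0, 0]' --claw '[-1, -1, -1, -1, -1, -1]'

```text
clock: 25.42
position: [0.4194, 0.0701, 0.2292]
ee_rot: [-0.148, 1.565, 0.149]
force: [-0.2, -0.0, -0.1]
width: 0.0853
```

```bash
python3 m.py
python3 - <<'E'
from h import *
shot('top','top1'); shot('side','side1')
p,d,K,r,t=load("top1.npz"); hsv=cv2.cvtColor(p,cv2.COLOR_RGB2HSV); W=cloud(d,K,r,t)
u0=np.array([.1871,-.9823]); n0=np.array([.9823,.1871]); L=np.array([.5897,.1895])
for n,lo,hi,z,q in (("lens",(100,150,60),(125,255,255),.078,(.606,.106)),("filter",(5,150,120),(18,255,255),.078,(.637,-.061)),("dish",(0,0,150),(180,80,255),.064,(.621,.023)),("lamp",(20,150,150),(40,255,255),.079,(.59,.19)),("tape",(160,100,100),(180,255,255),.02,(.609,.423)),("foam",(0,0,140),(180,80,255),.042,(.593,-.44))):
    m=cv2.inRange(hsv,lo,hi)>0; vu=np.argwhere(m); xy=plane(vu[:,::-1],z,K,r,t); rad=.1 if n=="foam" else .045
    xy=xy[np.hypot(*(xy-q).T)<rad]
    if len(xy)<20: print(n,len(xy)); continue
    c,s,a=cv2.minAreaRect((xy*1000).astype(np.float32)); c=np.array(c)/1000
    print(n,len(xy),c.round(4),np.round(s,1),"ang %.1f"%(a if s[0]>s[1] else a+90),"along %.4f off %.4f"%((c-L)@u0,(c-L)@n0))
cr=np.hstack([cv2.resize(p[140:260,180:380],(800,480))[:,:,::-1]]); cv2.imwrite("pics/t1c.png",cr)
s=load("side1.npz")[0]; cv2.imwrite("pics/s1c.png",cv2.resize(s[160:300,160:360],(800,560),interpolation=cv2.INTER_CUBIC)[:,:,::-1])
E
```

```text
t 25.43 tcp [0.4194 0.0701 0.2292] az 10.8 w 0.0853 F [-0.2 -0.  -0.1] j [-0.01  0.55 -0.38  2.03  0.34  0.62 -0.42] down -1.0
lens 104 [0.6046 0.1032] [54.5 18.2] ang 11.5 along 0.0876 off -0.0015
filter 149 [ 0.633  -0.0613] [61.3 22.5] ang 10.2 along 0.2544 off -0.0044
dish 380 [0.6175 0.0271] [65.8 75.9] ang 132.2 along 0.1647 off -0.0031
lamp 227 [0.5914 0.1895] [47.9 46.6] ang 2.9 along 0.0004 off 0.0017
tape 368 [0.61  0.424] [72.7 73.7] ang 94.5 along -0.2266 off 0.0638
foam 1459 [ 0.5942 -0.4395] [162.6  80.9] ang 73.2 along 0.6187 off -0.1132
```

View pics/t1c.png

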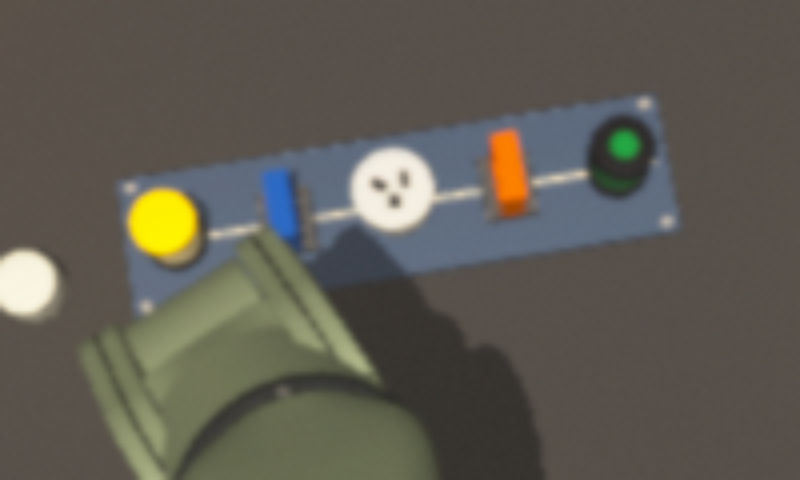

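View pics/s1c.png

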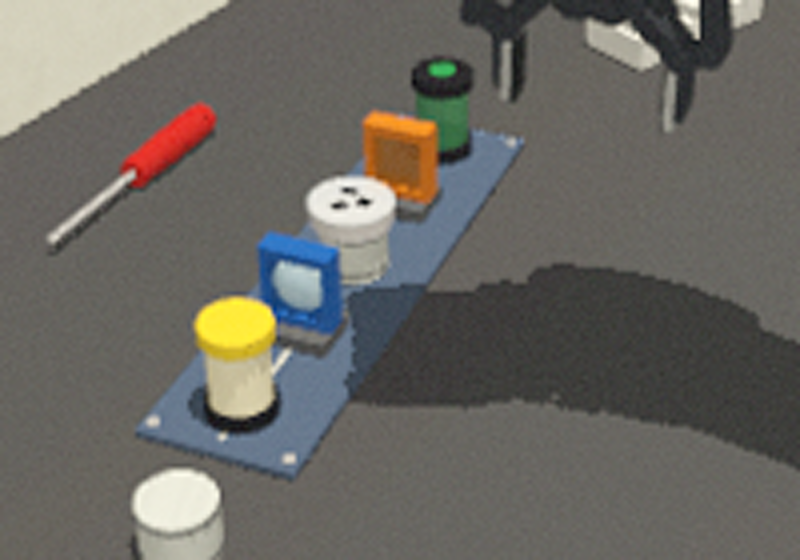

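Top crop: lamp (163,222), lens (282,208), dish on riser (393,190), filter (508,172) and sensor (622,150), all on the line. Side crop: all of them upright, with the panes square to the line. The tape and foam have not moved and the arm is clear, so I'm handing in.

```bash
python3 -c "
from bench import order; print(order.close_job())"
```

```text
the job is handed in; nothing more can be done
None
```

The light measurement is set up on the base plate and I handed the job in at about 25.5 s of the 102 s allowed. No verdict is reported, so the figures below are my own last checks.

- **Riser:** of the three alike cylinders I took the one nearest the base (0.51 m, against about 0.60 m and 0.63 m). Measured from close by, it stood within about 1 mm of its target, 170 mm from the lamp on the line.
- **Dish:** it lies on the riser about 1 mm off centre, with its top at the expected 64 mm. It measured level while held.
- **Filter:** the wrist camera put its angle at 11.1° (wanted 10.8°), and the edge of its face fits the 85 mm spacing from the sensor.
- **Lens:** I checked it only in the last top and side pictures. They put it about 88 mm from the lamp at an angle of 11.5° (wanted 10.8°), upright.
- **Tape and foam:** they measure within about 1 mm of where they started. The arm was open and clear of everything.

One check disagreed: the last top view put the dish about 5 mm from its place along the line and 3 mm off it, and the filter 4 mm off the line. Those colour outlines are larger than the parts (the dish came out at 66 x 76 mm instead of 60), so they take in side faces or neighbouring pixels. I trusted the closer wrist readings, and even those offsets would be within tolerance.

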